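# Tilt the long spatula out of the short drawer opening

## Robot

A 7-joint arm with a two-finger parallel gripper is mounted at the origin on the work surface. World frame = base frame: x ahead of the robot, y to its left, z up, the work surface at z = 0. Lengths are in m, angles in rad, forces in N, time in s.
With the tool pointing down it reaches from about 0.35 to 0.9 m from the base axis. Payload 8.1 kg.
Tool frame: the origin (TCP) lies on the centre line of the jaws, within the pads' length; the fingertips stand 19 mm ahead of it and the grasp point (between the pads) is the TCP; z points along the fingers, y is the direction in which the jaws open and shut (so a half turn about z gives the same grasp; the last joint's range is limited). The gripper opens to 92 mm and grips with 3 to 60 N. Pads are 19 mm wide; open, the fingers measure 130 mm over their backs; the gripper's body (75 mm by 190 mm) begins 47 mm behind the grasp point.
Start: joints at [-1.36, 0.434, 0.025, 1.573, -0.012, 1.134, -0.075], TCP at [0.193, 0.594, 0.246] pointing down, gripper open.
Joint ranges: [-2.62, 2.62], [-0.44, 2.09], [-1.27, 1.32], [0.08, 2.57], [-1.32, 4.46], [0.12, 2], [-2.74, 2.74]. Speed limits (rad/s): [2.22, 2.22, 3.01, 3.01, 3.14, 3.14, 3.14].

## Interface

Orientations are given as a rotation vector (axis times angle).
In Python, from cell import monitor, imaging, workorder, outline_of gives the robot as it stands.
- The arm moves only by the tool move_arm, never from a script. Its argument "series" is a list of rows, each a list of 6 numbers: the shift along the world's x, y, z in cm, then the turn, a rotation vector about the world's x, y, z in degrees. A call has 1 to 8 rows; each row shifts and turns the commanded pose from where the row before left it; what a row does not reach is not made up. A row lasts 1/10 s, in which the tool goes at most 50 mm and 8.59 degrees, less where a joint would pass 70% of its speed; a pose out of reach is approached as far as the arm can. A call with a gripper value outside its range is refused whole. "grip" is the opening, from 0 (shut) to 1 (fully open), set as the call begins (left out, the last holds). The fingers move at their own pace and stop on an object; "force" is the grip in N (left out, the last holds). Time passes only in rows, so rows that do not move let the fingers close. It gives the time, the measured TCP pose, the force and the opening at its end, in the units of the state.
- monitor.observe(): the state, without advancing time (a new reading comes with each control period).
- imaging.get_image(name): name is "side" or "top" or "wrist"; returns a dict with "color" (420x560x3 uint8, red, green, blue), "fx", "fy", "cx", "cy" (pixels), "rvec" (rotation vector, rad) and "tvec" (3), from world to camera coordinates, as OpenCV has them; the wrist camera has in their place "mount" (4x4, takes a point from camera to tool coordinates, whose origin is the TCP and whose axes are the flange's). Camera axes: x right, y down, z forward; pixel columns grow to the right and rows downward; lengths in m; the calibration is good to about 2 mm. A picture is of the moment at which its call begins: read the wrist's pose just before it. There is no depth.
- workorder.sign_off(): hands the job in, once; it reports no verdict.
Trained networks look in the newest picture that a camera, given by its name, has taken for a name from the list of things; names that differ only in an ending like _2 or _b are one class to them, and where a whole thing is asked for, a point or a joint stands for the part that bears it (a point fixed in the world has none). Each returns a list of dicts, best first, with "p" (0 to 1); they miss things now and then, are a little off and sometimes report something else, mostly with a low value. They report only what shows in the picture. A call takes as long as a camera call.
- outline_of(camera, thing): "mask" (420x560 bool, what is visible of it) and "rect" ([left, top, width, height] in pixels, round what is visible of it).
The state is a dict: "clock": time; "joints": joint angles; "dq": joint speeds; "joint_efforts": joint torques, N m; "position": TCP position; "ee_rot": TCP orientation; "force": force on the tool from outside, world axes, zero at the start; "ft_torque": the same for the moment, N m; "width": opening from 0.0 (shut) to 1.0 (fully open).
Only numpy, scipy, OpenCV 4.12 (cv2) and the standard library are available. Lean on these libraries where they do the work, as an engineer would, in place of code of your own. Each camera call takes 0.05 s, during which the arm holds its last target. There are 200 camera calls.

## Task

Pull the pine unit's drawer out to its stop, then take the long wooden spatula out of it handle first, tilting it because its blade end still lies under the unit's top board and it is longer than the opening. Finish while holding it still in the gripper, the whole spatula higher than the unit and entirely in front of its top board, touching neither unit nor drawer. Leave the drawer open with the scoop inside, and do not disturb the other things on the ledge.

Things in the scene. Friction and masses are not known exactly. Their poses are not given: they have to be found in the camera images.
- unit: small pine drawer unit, fixed to the ledge, 325 mm deep, 266 mm wide, 110 mm high. Origin on the ledge, straight below the middle of the top board's front edge; its +x points back into the unit, z up, so the drawer opens towards its -x. The top board covers x from 0 to 325 mm, is 12 mm thick, underside at z = 98 mm
- drawer (a joint): how far the unit's one drawer is pulled out, m: 0 shut, stop at 0.165; starts ajar by 0.045 to 0.065; slides with about 2.5 N and stays where left. In the unit's frame the inner face of its front board lies at x = -(this value), so fully open the opening between front board and top board is 165 mm long
- drawer_rim (a point): middle of the top edge of the drawer's front board (14 mm thick), 76 mm above the ledge; moves with the drawer. The open-topped drawer is 300 mm long and 220 mm wide inside, its inner floor 20 mm above the ledge, its side walls 8 mm thick and up to 65 mm above the ledge
- drawer_knob (a point): grip point on the dark round wooden knob in the middle of the drawer's front board: head 26 mm diameter and 22 mm long along the unit's x on a thinner neck, this point at the head's middle, 45 mm above the ledge, 22 mm in front of the board
- spatula_center (a point): middle of the wooden spatula, half-way up its handle (12 mm above its underside); x along it towards the blade, z up. 255 mm long, about 80 g (may vary by 40 %), balances near here; lies in the drawer roughly along the unit's x, handle to the front
- spatula_handle_end (a point): end of the spatula's handle, half-way up (127.5 mm along -x from the middle)
- spatula_blade_tip (a point): far end of the spatula's blade, half-way through its thickness (127.5 mm along +x from the middle, 8 mm lower)
- scoop_center (a point): middle of a small white plastic scoop, 107 mm long, 40 mm wide, 26 mm high, lying in the drawer beside the spatula; stays there
- molcajete: grey volcanic stone mortar on three feet, 180 mm across, 105 mm high, origin under its centre; leave alone
- pinch_bowl: small turquoise ceramic bowl, 84 mm across, 40 mm high, origin under its centre; leave alone
- measuring_cup: steel measuring cup, 72 mm across, 50 mm high, flat handle reaching 120 mm to its +y, origin under its centre; leave alone
- pestle: dark wooden pestle standing upright on its thick end, 52 mm across, 155 mm high, origin under its centre; leave alone
- salt_jar: glass jar 48 mm across, 62 mm high, on the rear of the unit's top board, origin under its centre; leave alone
- trivet: round cork trivet, 100 mm across, 12 mm thick, origin under its centre; leave alone
- spatula: the wooden spatula itself, origin at the middle of its underside (12 mm below spatula_center), same axes. Straight square handle 20 mm wide, 24 mm high, from x = -127.5 to +47.5 mm; flat blade 56 mm wide, 8 mm thick, from x = +47.5 to +127.5 mm, undersides flush

How it is judged:
By the outcome, as a careful person would: the job done as asked, in the order asked, and still so for the second after the job is handed in, while the arm keeps its last pose, push and grip.
It also fails if it takes over 48 s, if anything falls off the work surface, if the arm or the gripper's body presses on something with over 40 N, if the wrist force passes 120 N, or if a joint passes its speed limit or range.

## Working session

There is one attempt and no reset: what is moved stays moved. The work goes in short steps, Python scripts to look and compute and a tool call to move; the robot and the scene stay as the last step left them, time stands still between calls to the robot, and variables do not carry over. Pictures are saved under pics/ and viewed, about 8 in all and at most 12, crops included, and the job is handed in when it is done.

Besides the shell and the picture viewer there is one more tool, called after "Emit:" as name(argument=value, ...), one argument or row to a line, values as JSON. move_arm: Moves the arm, as the interface text tells. Its arguments: {"type":"object","properties":{"series":{"type":"array"},"grip":{"type":"number"},"force":{"type":"number"}},"required":["series"]}

```bash
mkdir -p pics; ls
cat > h.py <<'E'
import numpy as np, cv2
from cell import monitor, imaging, workorder, outline_of
from scipy.spatial.transform import Rotation as R
def cam(name):
    s=monitor.observe(); im=imaging.get_image(name)
    K=np.array([[im['fx'],0,im['cx']],[0,im['fy'],im['cy']],[0,0,1]])
    if 'mount' in im:
        T=np.eye(4);T[:3,:3]=R.from_rotvec(s['ee_rot']).as_matrix();T[:3,3]=s['position']
        C=np.linalg.inv(T@np.array(im['mount']))
    else:
        C=np.eye(4);C[:3,:3]=R.from_rotvec(np.ravel(im['rvec'])).as_matrix();C[:3,3]=np.ravel(im['tvec'])
    return im['color'],K,C
def proj(K,C,P):
    P=np.atleast_2d(P); q=(P@C[:3,:3].T+C[:3,3])@K.T
    return q[:,:2]/q[:,2:]
def ray(K,C,uv):
    d=C[:3,:3].T@np.linalg.inv(K)@np.array([uv[0],uv[1],1.]); return -C[:3,:3].T@C[:3,3],d
def onz(K,C,uv,z):
    o,d=ray(K,C,uv); return o+d*(z-o[2])/d[2]
def tri(obs):
    A=np.zeros((3,3));b=np.zeros(3)
    for K,C,uv in obs:
        o,d=ray(K,C,uv);d=d/np.linalg.norm(d);M=np.eye(3)-np.outer(d,d);A+=M;b+=M@o
    return np.linalg.solve(A,b)
def save(n,c): cv2.imwrite('pics/'+n,cv2.cvtColor(np.ascontiguousarray(c),cv2.COLOR_RGB2BGR))
E
python3 - <<'E'
from h import *
np.set_printoptions(precision=3,suppress=True)
s=monitor.observe();print(s)
V={}
for n in ['top','side','wrist']:
    c,K,C=cam(n);save(n+'0.png',c);V[n]=(c,K,C); print(n,'cam at',-C[:3,:3].T@C[:3,3],'fwd',C[2,:3])
    for t in ['unit','drawer','drawer_knob','spatula','scoop_center','molcajete','pinch_bowl','measuring_cup','pestle','salt_jar','trivet']:
        for r in outline_of(n,t)[:2]:
            m=r['mask'];ys,xs=np.nonzero(m)
            if len(xs)==0: continue
            u=(xs.mean(),ys.mean());print(n,t,round(r['p'],2),r['rect'],np.round(u,1),'z0',onz(K,C,u,0.0))
cv2.imwrite('pics/ts.png',np.hstack([cv2.resize(cv2.imread(f'pics/{n}0.png'),(400,300)) for n in ['side','wrist']]))
E
```

```text
pics
{'clock': 0.0, 'joints': array([-1.36 ,  0.435,  0.025,  1.574, -0.012,  1.134, -0.075]), 'dq': array([-0.   , -0.   ,  0.   , -0.   ,  0.001, -0.001,  0.002]), 'joint_efforts': array([ -0.001, -66.784,   0.984, -31.446,  -0.061,   0.042,   0.   ]), 'position': array([0.193, 0.594, 0.245]), 'ee_rot': array([-0.491, -3.103,  0.002]), 'force': array([-0.234, -0.519, -0.94 ]), 'ft_torque': array([-0.03 , -0.031,  0.062]), 'width': 0.9994166542844448}
top cam at [ 0.302 -0.104  1.512] fwd [ 0.152 -0.005 -0.988]
top unit 0.61 [158.6, 170.0, 114.1, 141.8] [217.3 238.6] z0 [0.461 0.089 0.   ]
top drawer 0.7 [192.1, 169.8, 84.6, 34.3] [233.4 186.6] z0 [0.637 0.038 0.   ]
top drawer_knob 0.55 [193.5, 169.4, 83.6, 38.3] [233.7 186.8] z0 [0.636 0.037 0.   ]
top molcajete 0.87 [379.1, 173.9, 50.8, 57.8] [403.7 202.8] z0 [ 0.578 -0.533  0.   ]
top pinch_bowl 0.56 [355.6, 253.1, 24.4, 29.0] [365.  263.9] z0 [ 0.375 -0.396  0.   ]
top measuring_cup 0.85 [312.3, 146.7, 34.0, 35.2] [333.7 161.7] z0 [ 0.721 -0.302  0.   ]
top measuring_cup 0.37 [138.8, 279.0, 19.3, 11.7] [150.4 283.1] z0 [0.317 0
[... 681 characters left out ...]
293.0, 36.7, 34.1] [227.2 306.8] z0 [ 0.375 -0.361  0.   ]
side pinch_bowl 0.61 [291.6, 189.1, 11.6, 7.8] [298.6 191.5] z0 [0.606 0.106 0.   ]
side measuring_cup 0.88 [337.8, 244.6, 51.6, 45.1] [370.7 269.6] z0 [ 0.731 -0.276  0.   ]
side pestle 0.59 [203.5, 129.3, 8.4, 17.3] [207.8 136.8] z0 [0.297 0.562 0.   ]
side pestle 0.28 [292.6, 187.5, 13.7, 5.7] [298.7 191.3] z0 [0.606 0.107 0.   ]
side salt_jar 0.81 [210.8, 146.4, 14.6, 28.0] [217.8 161.2] z0 [0.342 0.344 0.   ]
side trivet 0.62 [210.7, 254.9, 36.4, 30.0] [228.4 269.7] z0 [ 0.379 -0.24   0.   ]
side trivet 0.55 [293.2, 188.4, 11.6, 6.4] [298.9 191.2] z0 [0.607 0.108 0.   ]
wrist cam at [0.118 0.619 0.385] fwd [ 0.273 -0.088 -0.958]
```

View pics/top0.png

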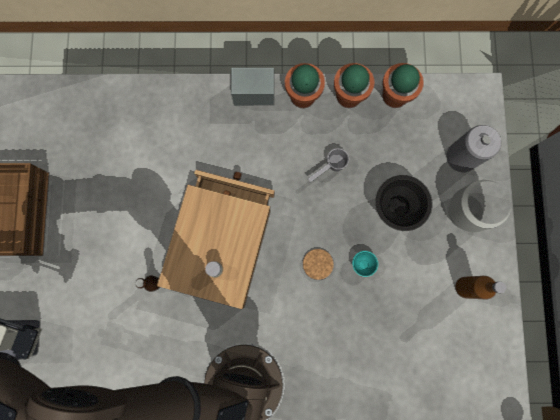

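View pics/side0.png

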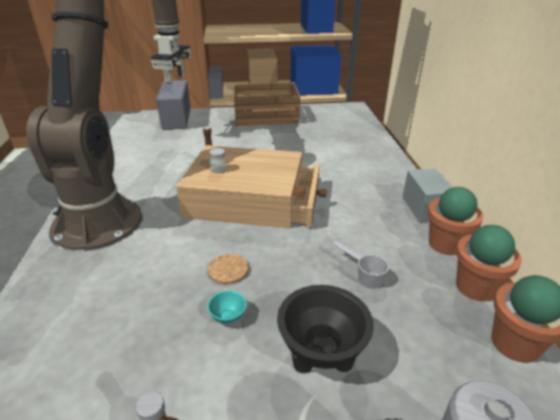

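The top view shows the unit opening away from the robot. Its knob is near pixel (237,175) and its top board spans about (190,184), (271,205), (243,307) and (158,285). The side view shows the drawer slightly ajar at (306,195), with the cup, bowl, trivet and mortar well off to the -y side. Next I'll fit the unit pose from the masks.

```bash
cat > fit.py <<'E'
from h import *
from scipy.optimize import minimize
def U(p,P):  # unit frame -> world ; p=x,y,yaw
    c,s=np.cos(p[2]),np.sin(p[2]); P=np.atleast_2d(P)
    return np.c_[p[0]+c*P[:,0]-s*P[:,1],p[1]+s*P[:,0]+c*P[:,1],P[:,2]]
def box(x0,x1,w,z0,z1): return np.array([[x,y,z] for x in(x0,x1) for y in(-w/2,w/2) for z in(z0,z1)])
def render(p,K,C,S=4):
    m=np.zeros((420*S,560*S),np.uint8)
    for b in (box(0,.325,.266,0,.11),box(-p[3]-.014,-p[3],.262,.012,.076),box(-p[3],0,.236,.012,.065)):
        q=cv2.convexHull(((proj(K,C,U(p,b))+.5)*S).astype(np.int32)); cv2.fillConvexPoly(m,q,1)
    return cv2.resize(m.astype(np.float32),(560,420),interpolation=cv2.INTER_AREA)
def fitunit(views,p0):
    def cost(p):
        return sum(np.abs(render(p,K,C)-M).sum()/M.sum() for K,C,M in views)
    r=minimize(cost,p0,method='Nelder-Mead',options=dict(initial_simplex=np.array([p0]+[np.array(p0)+np.eye(4)[i]*d for i,d in enumerate([.02,.02,.06,.015])]),xatol=1e-4,fatol=1e-4,maxiter=400))
    return r.x,r.fun
E
python3 - <<'E'
from fit import *
np.set_printoptions(precision=4,suppress=True)
v=[];pics=[]
for n in ['top','side']:
    c,K,C=cam(n); a=outline_of(n,'unit'); d=outline_of(n,'drawer')
    M=a[0]['mask'].astype(bool)|d[0]['mask']
    for t in ['salt_jar']:
        for r in outline_of(n,t)[:1]:
            pass
    v.append((K,C,M.astype(np.float32)));pics.append(c)
for sub in (v,v[:1],v[1:]):
    p,f=fitunit(sub,[.61,.05,np.pi-.26,.055]);print(p,f)
    if sub is v: P=p
out=[]
for (K,C,M),c in zip(v,pics):
    c=c.copy(); 
    for b in (box(0,.325,.266,.098,.11),box(-P[3]-.014,-P[3],.262,.012,.076)):
        for q in proj(K,C,U(P,b)): cv2.circle(c,tuple(np.round(q*1).astype(int)),1,(255,0,0),-1)
    u=proj(K,C,U(P,[[0,0,.08]]))[0].astype(int); x,y=max(u[0]-90,0),max(u[1]-60,0)
    out.append(cv2.resize(c[y:y+170,x:x+160],(400,425),interpolation=cv2.INTER_CUBIC))
save('fit0.png',np.hstack(out))
print('knob',U(P,[[-P[3]-.036,0,.045]]),'axis -x deg',np.degrees(P[2])-180)
E
```

```text
Traceback (most recent call last):
IndexError: list index out of range
```

Emit:
move_arm(
  series=[
    [2,-2,3,0,0,0],
    [4,-3,3,0,0,0],
    [4,-3,1,0,0,0],
    [4,-3,0,0,0,0],
    [4,-3,0,0,0,0],
    [4,-3,0,0,0,0],
    [4,-3,0,0,0,0],
    [4,-3,0,0,0,0],
  ],
  grip=0.8,
)

```text
clock: 2.75
position: [0.4879, 0.3679, 0.3116]
ee_rot: [0.491, 3.103, 0.001]
force: [0.1, 0.3, 0.7]
width: 0.802
```

Emit:
move_arm(
  series=[
    [2,-4,1,0,0,0],
    [2,-4,1,0,0,0],
    [2,-4,0,0,0,0],
    [2,-4,0,0,0,0],
    [2,-4,0,0,0,0],
    [2,-4,0,0,0,0],
    [1,-4,0,0,0,0],
    [0,-3,0,0,0,0],
  ],
)

```text
clock: 3.55
position: [0.6174, 0.0558, 0.331]
ee_rot: [0.495, 3.102, -0.002]
force: [0.4, 0.1, -0.9]
width: 0.8
```

Run:
```python
from fit import *
np.set_printoptions(precision=4,suppress=True)
v=[];pics=[]
for n in ['top','side']:
    c,K,C=cam(n); pics.append((n,c,K,C))
    a=outline_of(n,'unit'); d=outline_of(n,'drawer');print(n,[x['p'] for x in a],[x['p'] for x in d])
    # read saved start pic masks not possible; use what shows
    if a:
        M=a[0]['mask'].astype(bool)
        if d: M=M|d[0]['mask']
        v.append((K,C,M.astype(np.float32)))
p,f=fitunit(v[-1:],[.61,.05,np.pi-.26,.055]);print(p,f)
c,K,C=cam('wrist');pics.append(('wrist',c,K,C))
print(monitor.observe()['position'])
for t in ['unit','drawer','drawer_knob','spatula','scoop_center']:
    print(t,[(round(r['p'],2),r['rect']) for r in outline_of('wrist',t)[:2]])
out=[]
for n,c,K,C in pics:
    c=c.copy()
    for b in (box(0,.325,.266,.098,.11),box(-p[3]-.014,-p[3],.262,.012,.076)):
        for q in proj(K,C,U(p,b)): cv2.circle(c,tuple(np.round(q).astype(int)),2 if n=='wrist' else 1,(255,0,0),-1)
    if n!='wrist':
        u=proj(K,C,U(p,[[0,0,.08]]))[0].astype(int); x,y=max(u[0]-90,0),max(u[1]-60,0)
        c=cv2.resize(c[y:y+160,x:x+160],(300,300),interpolation=cv2.INTER_CUBIC)
        out.append(c)
    else: save('w1.png',cv2.resize(np.hstack([cv2.resize(c,(800,600)),cv2.resize(np.vstack(out),(300,600))]),(800,436),interpolation=cv2.INTER_AREA)); np.savez('w1.npz',c=c,K=K,C=C)
```

```text
top [0.57] [0.66]
side [0.88] [0.56]
[0.5899 0.04   2.8802 0.0431] 0.08720182627439499
[0.6163 0.0611 0.3312]
unit [(0.69, [126.8, 2.3, 246.8, 218.0])]
drawer [(0.58, [172.6, 163.7, 190.4, 56.3])]
drawer_knob [(0.71, [171.7, 161.0, 189.3, 64.3])]
spatula []
scoop_center []
```

View pics/w1.png

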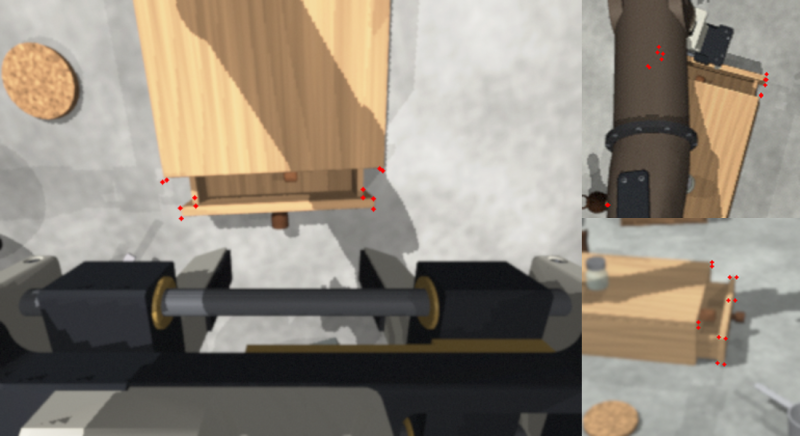

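The wrist view shows the ajar drawer. The board front edge runs about (163,177) to (389,168), the drawer front about (180,215) to (375,206), and the knob is at (279,221) in the composite. The side-only fit is already close, so I'll refine it by adding the wrist view.

Run:
```python
from fit import *
np.set_printoptions(precision=4,suppress=True)
v=[]
for n in ['side','wrist']:
    c,K,C=cam(n)
    M=outline_of(n,'unit')[0]['mask'].astype(bool); D=outline_of(n,'drawer')
    if D: M|=D[0]['mask'].astype(bool)
    if n=='wrist': kn=np.array(outline_of(n,'drawer_knob')[0]['rect'])
    v.append((K,C,M.astype(np.float32)))
for s in (v,v[1:]):
    p,f=fitunit(s,[.59,.04,2.88,.043]);print(p,f)
    if s is v: P=p
c=c.copy()
for b,col in ((box(0,.325,.266,.098,.11),(255,0,0)),(box(-P[3]-.014,-P[3],.262,.012,.076),(0,0,255)),(box(-P[3]-.047,-P[3]-.025,.026,.032,.058),(0,255,0))):
    q=proj(K,C,U(P,b))
    for i in range(8):
        for j in (1,2,4):
            if i&j==0: cv2.line(c,tuple(np.round(q[i]*16).astype(int)),tuple(np.round(q[i|j]*16).astype(int)),col,1,cv2.LINE_AA,4)
save('w2.png',cv2.resize(c[130:240,120:400],(800,314),interpolation=cv2.INTER_CUBIC))
print('knob',U(P,[[-P[3]-.036,0,.045]]),np.degrees(P[2])-180)
s=monitor.observe();print(s['position'],R.from_rotvec(s['ee_rot']).as_matrix(),s['joints'])
```

```text
[0.5891 0.0411 2.8771 0.0432] 0.09944267570972443
[0.5866 0.0432 2.875  0.0458] 0.016930988058447838
knob [[0.6656 0.0203 0.045 ]] -15.154244001614984
[0.6165 0.0593 0.3313] [[-0.9511  0.3088  0.    ]
 [ 0.3088  0.9511  0.    ]
 [-0.      0.     -1.    ]] [-0.3714  0.3737  0.2754  1.4718 -0.1029  1.3102  1.1694]
```

View pics/w2.png

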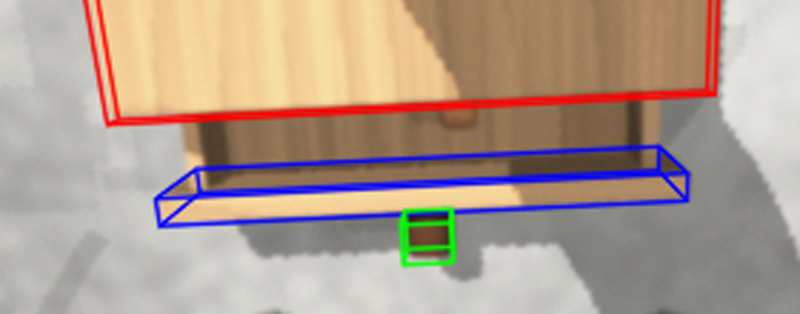

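The wrist-only fit matches the edges well: the knob is at about (0.6655, 0.021) and the drawer is ajar by about 46 mm. I'll move above the knob and descend.

Emit:
move_arm(
  series=[
    [2.5,-2,-2,0,0,2.8],
    [2.4,-1.8,-4,0,0,0],
    [0,0,-4,0,0,0],
    [0,0,-4,0,0,0],
    [0,0,-3,0,0,0],
    [0,0,0,0,0,0],
  ],
)

```text
clock: 5.1
position: [0.6626, 0.0213, 0.1567]
ee_rot: [-0.414, -3.106, 0.003]
force: [-0.8, 0.3, 0.6]
width: 0.802
```

Emit:
move_arm(
  series=[
    [0.3,0,-3,0,0,0],
    [0,0,-3,0,0,0],
    [0,0,-2.5,0,0,0],
    [0,0,-2.3,0,0,0],
    [0,0,0,0,0,0],
    [0,0,0,0,0,0],
  ],
)

```text
clock: 5.7
position: [0.6695, 0.0214, 0.055]
ee_rot: [0.415, 3.113, 0.0]
force: [0.6, -0.4, 0.9]
width: 0.798
```

Emit:
move_arm(
  series=[
    [0,0,0,0,0,0],
    [0,0,0,0,0,0],
    [0,0,0,0,0,0],
    [0,0,0,0,0,0],
    [0,0,0,0,0,0],
  ],
  grip=0.0,
  force=25,
)

```text
clock: 6.2
position: [0.6686, 0.0213, 0.0535]
ee_rot: [0.415, 3.114, 0.0]
force: [0.1, 0.7, -0.5]
width: 0.415
```

Emit:
move_arm(
  series=[
    [0,0,-0.4,0,0,0],
    [0,0,0,0,0,0],
    [0,0,0,0,0,0],
    [0,0,0,0,0,0],
    [0,0,0,0,0,0],
  ],
)

```text
clock: 6.7
position: [0.6682, 0.0206, 0.0487]
ee_rot: [-0.416, -3.113, 0.001]
force: [1.5, -3.5, -4.9]
width: 0.279
```

Emit:
move_arm(
  series=[
    [0.7,-0.19,0,0,0,0],
    [1.35,-0.37,0,0,0,0],
    [1.93,-0.53,0,0,0,0],
    [1.93,-0.53,0,0,0,0],
    [1.93,-0.53,0,0,0,0],
    [1.45,-0.4,0,0,0,0],
    [0.96,-0.26,0,0,0,0],
    [0,0,0,0,0,0],
  ],
)

```text
clock: 7.5
position: [0.7717, -0.0075, 0.0488]
ee_rot: [0.416, 3.114, -0.001]
force: [2.8, -4.5, -4.1]
width: 0.276
```

Emit:
move_arm(
  series=[
    [0.68,-0.18,0,0,0,0],
    [0.48,-0.13,0,0,0,0],
    [0.3,-0.08,0,0,0,0],
    [0,0,0,0,0,0],
  ],
)

```text
clock: 7.9
position: [0.7841, -0.0109, 0.0488]
ee_rot: [-0.415, -3.111, 0.001]
force: [-7.3, -3.1, -1.0]
width: 0.273
```

Emit:
move_arm(
  series=[
    [0.48,-0.13,0,0,0,0],
    [0.3,-0.08,0,0,0,0],
    [0,0,0,0,0,0],
  ],
)

```text
clock: 8.2
position: [0.7862, -0.0115, 0.0482]
ee_rot: [-0.413, -3.098, -0.0]
force: [-30.3, 0.5, 14.3]
width: 0.271
```

Emit:
move_arm(
  series=[
    [-0.5,0.13,0,0,0,0],
    [0,0,0,0,0,0],
  ],
)

```text
clock: 8.4
position: [0.786, -0.0114, 0.0484]
ee_rot: [-0.415, -3.11, 0.001]
force: [-6.6, -3.9, -3.1]
width: 0.273
```

Emit:
move_arm(
  series=[
    [0,0,0,0,0,0],
    [0,0,0,0,0,0],
    [0,0,0,0,0,0],
    [0,0,0,0,0,0],
  ],
  grip=0.75,
)

```text
clock: 8.8
position: [0.789, -0.0107, 0.0498]
ee_rot: [0.414, 3.113, 0.001]
force: [-0.9, 0.1, 0.9]
width: 0.571
```

Emit:
move_arm(
  series=[
    [0,0,2,0,0,0],
    [0,0,3.5,0,0,0],
    [-2,0.5,4,0,0,0],
    [-3.5,1,4,0,0,0],
    [-4,1.2,4,0,0,0],
    [-3,1.2,4,0,0,0],
    [0,0,3,0,0,0],
    [0,0,0,0,0,0],
  ],
)

```text
clock: 9.6
position: [0.674, 0.0256, 0.2909]
ee_rot: [0.412, 3.105, 0.005]
force: [0.2, -0.8, 0.4]
width: 0.748
```

Run:
```python
from fit import *
np.set_printoptions(precision=4,suppress=True)
c,K,C=cam('wrist'); s=monitor.observe(); print(s['position'],s['ee_rot'])
M=outline_of('wrist','unit')[0]['mask'].astype(bool)
D=outline_of('wrist','drawer'); 
if D: M|=D[0]['mask'].astype(bool)
p,f=fitunit([(K,C,M.astype(np.float32))],[.587,.043,2.875,.165]);print(p,f)
for t in ['spatula','scoop_center','drawer']:
    print(t,[(round(r['p'],2),r['rect']) for r in outline_of('wrist',t)[:2]])
r=outline_of('wrist','spatula')
np.savez('w3.npz',c=c,K=K,C=C,m=r[0]['mask'] if r else 0)
save('w3.png',cv2.resize(c,(800,600)))
```

```text
[0.6734 0.0252 0.288 ] [0.4134 3.1085 0.0028]
[0.5869 0.0424 2.8741 0.1642] 0.08069110661745071
spatula [(0.87, [285.2, 108.8, 16.1, 108.7])]
scoop_center [(0.56, [206.2, 110.3, 38.5, 76.2])]
drawer [(0.64, [177.6, 108.9, 203.0, 153.3])]
```

View pics/w3.png

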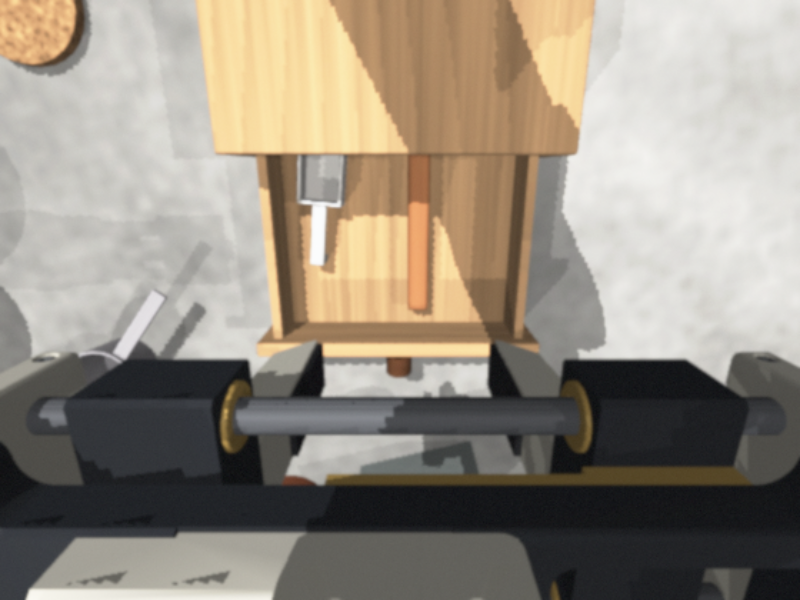

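The drawer is at its stop. The spatula handle runs from (418,155) at the board edge to its end at (418,308), and the scoop is at (320,200). I'll measure the handle, first taking a second wrist view for height.

Emit:
move_arm(
  series=[
    [2,1.5,-2,0,0,0],
    [2,1.5,-2,0,0,0],
    [0,1,0,0,0,0],
    [0,0,0,0,0,0],
  ],
  grip=0.62,
)

```text
clock: 10.35
position: [0.7117, 0.0669, 0.2432]
ee_rot: [-0.411, -3.112, -0.0]
force: [-1.0, 0.4, 0.3]
width: 0.623
```

```bash
cat > sp.py <<'E'
from fit import *
np.set_printoptions(precision=4,suppress=True)
P=np.array([.5869,.0424,2.8741,.165])
def toU(w):
    c,s=np.cos(P[2]),np.sin(P[2]); d=np.asarray(w)-np.array([P[0],P[1],0]); return np.array([c*d[0]+s*d[1],-s*d[0]+c*d[1],d[2]])
def handle(m):  # end point (front edge middle, px) and axis direction px
    r,(w,h),a=cv2.minAreaRect(np.argwhere(m)[:,::-1].astype(np.float32))
    b=cv2.boxPoints((r,(w,h),a)); b=b[np.argsort(b[:,1])]
    return b[2:].mean(0),b[:2].mean(0),min(w,h)
E
python3 - <<'E'
from sp import *
z=np.load('w3.npz'); obs=[(z['K'],z['C'],z['m'])]
c,K,C=cam('wrist'); r=outline_of('wrist','spatula'); print(r[0]['p'],r[0]['rect'])
obs.append((K,C,r[0]['mask']))
H=[handle(m) for _,_,m in obs]
for (K,C,m),h in zip(obs,H):
    print('px',h,'unit end',toU(onz(K,C,h[0],.044)),'inner',toU(onz(K,C,h[1],.044)))
E=tri([(K,C,h[0]) for (K,C,m),h in zip(obs,H)]);print('tri end',E,toU(E))
# axis by plane intersection: triangulate mid px via lateral only
from numpy.linalg import norm
n=[];o=[]
for (K,C,m),h in zip(obs,H):
    o1,d1=ray(K,C,h[0]);_,d2=ray(K,C,h[1]);q=np.cross(d1,d2);n.append(q/norm(q));o.append(o1)
ax=np.cross(*n);print('axis',ax/norm(ax),'line z at unit x=-.1:',)
A=np.array([n[0],n[1],[np.cos(P[2]),np.sin(P[2]),0]]);b=[n[0]@o[0],n[1]@o[1],A[2]@U(P,[[-.1,0,0]])[0]]
X=np.linalg.solve(A,b);print(X,toU(X)); print(monitor.observe()['position'])
E
```

```text
0.68 [239.9, 78.0, 25.0, 138.9]
px (array([292., 217.], dtype=float32), array([292., 108.], dtype=float32), 16.0) unit end [-0.1438 -0.0196  0.044 ] inner [ 0.0016 -0.018   0.044 ]
px (array([252.8572, 213.0702], dtype=float32), array([250.5662,  77.9056], dtype=float32), 20.590259552001953) unit end [-0.1452 -0.0189  0.044 ] inner [ 0.0076 -0.0204  0.044 ]
tri end [0.7304 0.0232 0.0472] [-0.1435 -0.0194  0.0472]
axis [-0.9549  0.2549 -0.152 ] line z at unit x=-.1:
[0.6884 0.0345 0.0425] [-0.1    -0.0192  0.0425]
[0.7121 0.0643 0.2452]
```

Handle top triangulates at z≈0.043–0.047, which agrees with the text (0.044). Its end is at unit x≈-0.144 and y≈-0.019, parallel to the unit. I'll grasp at unit x≈-0.095, world (0.684, 0.036).

Emit:
move_arm(
  series=[
    [-1.4,-1.5,-2,0,0,0],
    [-1.4,-1.35,-4,0,0,0],
    [0,0,-4,0,0,0],
    [0,0,-3,0,0,0],
    [0,0,0,0,0,0],
    [0,0,0,0,0,0],
  ],
)

```text
clock: 11.05
position: [0.6846, 0.0354, 0.1162]
ee_rot: [0.416, 3.113, -0.0]
force: [-0.0, 0.7, 1.3]
width: 0.62
```

Emit:
move_arm(
  series=[
    [0,0,-2.5,0,0,0],
    [0,0,-2.5,0,0,0],
    [0,0,-1.5,0,0,0],
    [0,0,0,0,0,0],
    [0,0,0,0,0,0],
  ],
)

```text
clock: 11.55
position: [0.6853, 0.0362, 0.0513]
ee_rot: [0.415, 3.112, 0.001]
force: [0.0, 0.1, 0.1]
width: 0.62
```

Emit:
move_arm(
  series=[
    [0,0,-0.6,0,0,0],
    [0,0,0,0,0,0],
    [0,0,0,0,0,0],
  ],
)

```text
clock: 11.85
position: [0.6845, 0.0364, 0.0442]
ee_rot: [0.415, 3.114, 0.0]
force: [-0.0, 1.1, 0.2]
width: 0.624
```

Emit:
move_arm(
  series=[
    [0,0,0,0,0,0],
    [0,0,0,0,0,0],
    [0,0,0,0,0,0],
    [0,0,0,0,0,0],
    [0,0,0,0,0,0],
    [0,0,0,0,0,0],
  ],
  grip=0.0,
  force=40,
)

```text
clock: 12.45
position: [0.6843, 0.0363, 0.0438]
ee_rot: [0.415, 3.114, 0.0]
force: [-0.6, -0.5, -0.0]
width: 0.211
```

Gripped: the opening is 19.4 mm on a 20 mm handle. I'll lift slightly and tilt about the blade tip, handle up.

Emit:
move_arm(
  series=[
    [0,0,0.3,0,0,0],
    [0,0,0.3,0,0,0],
    [-0.15,0.04,1.07,-0.79,-2.89,0],
    [-0.2,0.06,1.07,-0.79,-2.89,0],
    [-0.26,0.07,1.05,-0.79,-2.89,0],
    [0,0,0,0,0,0],
  ],
)

```text
clock: 13.05
position: [0.6776, 0.0391, 0.0831]
ee_rot: [0.393, 2.958, -0.03]
force: [0.6, 0.6, -0.7]
width: 0.218
```

Emit:
move_arm(
  series=[
    [-0.31,0.08,1.04,-0.79,-2.89,0],
    [-0.36,0.1,1.02,-0.79,-2.89,0],
    [-0.41,0.11,1.0,-0.79,-2.89,0],
    [0,0,0,0,0,0],
    [0,0,0,0,0,0],
  ],
)

```text
clock: 13.55
position: [0.6676, 0.0411, 0.112]
ee_rot: [0.373, 2.807, -0.06]
force: [1.0, -0.4, -0.6]
width: 0.213
```

Run:
```python
from sp import *
o=[]
for n in ['side','wrist']:
    c,K,C=cam(n)
    if n=='side':
        u=proj(K,C,U(P,[[-.08,0,.1]]))[0].astype(int); c=c[u[1]-65:u[1]+65,u[0]-80:u[0]+80]
    o.append(cv2.resize(c,(400,325),interpolation=cv2.INTER_CUBIC))
save('t1.png',np.hstack(o)); s=monitor.observe();M=R.from_rotvec(s['ee_rot']).as_matrix()
print(toU(s['position']),'tool z in unit',toU(M[:,2]+np.array([P[0],P[1],0])),s['force'],s['joints'])
```

```text
[-0.0787 -0.0196  0.1119] tool z in unit [-0.3075  0.0003 -0.9515] [ 0.1424  0.5295 -1.4827] [-0.4578  0.5264  0.3392  1.8982 -0.0735  0.4598  1.1809]
```

View pics/t1.png

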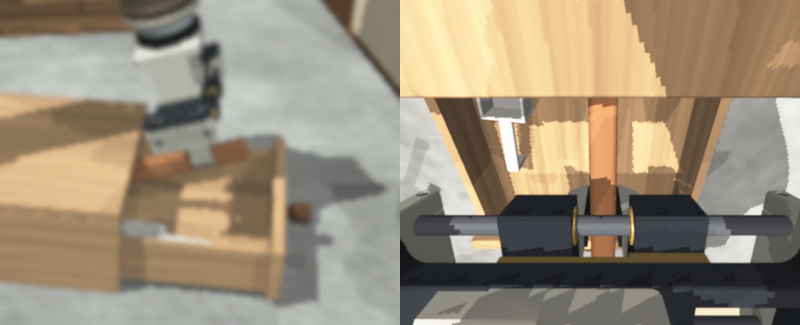

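The side view shows the spatula tilted with its handle end above the front board and free of the board edge. The wrist view shows the handle passing under the board, with the scoop undisturbed at (510,130). I'll slide it out along its own axis.

Emit:
move_arm(
  series=[
    [0.92,-0.25,0.31,0,0,0],
    [1.38,-0.38,0.46,0,0,0],
    [1.83,-0.5,0.62,0,0,0],
    [1.83,-0.5,0.62,0,0,0],
    [1.83,-0.5,0.62,0,0,0],
    [0,0,0,0,0,0],
  ],
)

```text
clock: 14.25
position: [0.7487, 0.0175, 0.1398]
ee_rot: [0.376, 2.802, -0.061]
force: [0.7, -0.6, -0.8]
width: 0.208
```

Emit:
move_arm(
  series=[
    [1.38,-0.38,0.46,0,0,0],
    [1.83,-0.5,0.62,0,0,0],
    [1.83,-0.5,0.62,0,0,0],
    [1.83,-0.5,0.62,0,0,0],
    [0.92,-0.25,0.31,0,0,0],
    [0,0,0,0,0,0],
    [0,0,0,0,0,0],
  ],
)

```text
clock: 14.95
position: [0.8225, -0.0018, 0.1639]
ee_rot: [0.375, 2.807, -0.06]
force: [-0.2, 1.1, -1.0]
width: 0.216
```

Emit:
move_arm(
  series=[
    [0,0,1,0,0,0],
    [0,0,2,0,0,0],
    [0,0,2,0,0,0],
    [0,0,2,0,0,0],
    [0,0,1,0,0,0],
    [0,0,0,0,0,0],
    [0,0,0,0,0,0],
    [0,0,0,0,0,0],
  ],
)

```text
clock: 15.75
position: [0.8224, -0.0015, 0.2432]
ee_rot: [0.374, 2.808, -0.06]
force: [0.3, 0.7, -0.4]
width: 0.212
```

Run:
```python
from sp import *
o=[]
for n in ['side','top','wrist']:
    c,K,C=cam(n)
    s=monitor.observe();Rm=R.from_rotvec(s['ee_rot']).as_matrix()
    r=outline_of(n,'spatula'); print(n,[(round(x['p'],2),x['rect']) for x in r[:2]])
    c=c.copy()
    tp=np.array([-np.cos(P[2]),-np.sin(P[2]),0]); ax=np.cross(Rm[:,1],Rm[:,2]); ax=ax if ax@tp<0 else -ax  # toward blade
    tip=np.array(s['position'])+ax*.206+Rm[:,2]*.024; end=tip-ax*.255
    if n=='side': print('tip',toU(tip),'end',toU(end),s['force'],s['width'])
    for X in (tip,end): cv2.circle(c,tuple(np.round(proj(K,C,X)[0]).astype(int)),2,(255,0,0),1)
    print(proj(K,C,[tip,end]))
    if n!='wrist':
        u=proj(K,C,U(P,[[-.1,0,.1]]))[0].astype(int); x0,y0=max(u[0]-75,0),max(u[1]-75,0); c=c[y0:y0+150,x0:x0+150]
    o.append(cv2.resize(c,(400,300) if n=='wrist' else (400,400),interpolation=cv2.INTER_CUBIC))
o[2]=cv2.resize(o[2],(400,400))
save('f1.png',cv2.resize(np.hstack(o),(800,267)))
save('f1b.png',np.hstack(o[:2]))
for n in ['top','side']:
    c,K,C=cam(n)
    for t in ['scoop_center','molcajete','pinch_bowl','measuring_cup','pestle','salt_jar','trivet']:
        print(n,t,[(round(x['p'],2),x['rect']) for x in outline_of(n,t)[:1]])
```

```text
side [(0.83, [314.6, 131.3, 91.2, 28.7])]
tip [-0.0501 -0.0193  0.1572] end [-0.2928 -0.02    0.2354] [-0.0803 -0.4118 -0.5392] 0.21221552392253842
[[314.7543 155.5809]
 [405.3494 136.3047]]
top [(0.58, [227.0, 119.9, 14.7, 57.7])]
[[225.3297 174.0379]
 [244.9792  89.6303]]
wrist [(0.84, [221.6, 2.9, 123.2, 330.9])]
[[ 283.598  -202.6829]
 [ 283.9118  319.5006]]
top scoop_center [(0.57, [246.4, 177.9, 16.7, 25.2])]
top molcajete [(0.65, [378.6, 171.6, 54.1, 59.9])]
top pinch_bowl [(0.55, [355.8, 251.4, 23.2, 30.4])]
top measuring_cup [(0.74, [310.3, 146.9, 36.2, 33.0])]
top pestle []
top salt_jar []
top trivet [(0.64, [303.4, 249.8, 26.4, 28.5])]
side scoop_center [(0.56, [290.6, 200.2, 19.9, 5.4])]
side molcajete [(0.68, [280.0, 283.3, 93.8, 90.0])]
side pinch_bowl [(0.94, [210.4, 293.3, 38.2, 34.6])]
side measuring_cup []
side pestle [(0.55, [203.5, 130.9, 6.4, 15.9])]
side salt_jar [(0.9, [212.9, 147.7, 12.4, 26.6])]
side trivet [(0.63, [208.8, 255.7, 39.8, 30.6])]
```

View pics/f1b.png

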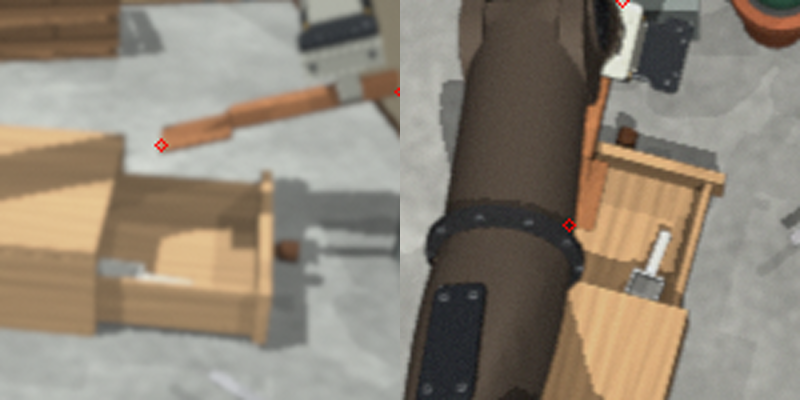

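View pics/f1.png

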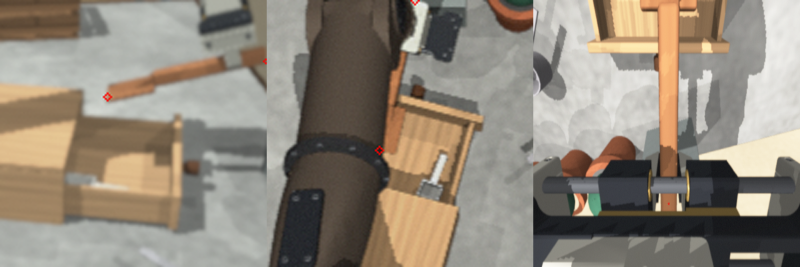

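The views show the spatula held clear: its tip is about 50 mm in front of the top board at z≈0.157, with the drawer open and the scoop inside. I'll check the drawer position once more, then hand in.

Run:
```python
from sp import *
c,K,C=cam('side'); M=outline_of('side','unit')[0]['mask'].astype(bool)|outline_of('side','drawer')[0]['mask'].astype(bool)
print(fitunit([(K,C,M.astype(np.float32))],[.587,.043,2.874,.16]))
s=monitor.observe();print(s['clock'],s['position'],s['dq'],s['width'],s['force'])
print(workorder.sign_off())
```

```text
(array([0.5902, 0.0403, 2.8808, 0.1636]), np.float64(0.06614606082439423))
17.0 [ 0.8232 -0.0017  0.2448] [-0.0012  0.0016 -0.0011  0.0008  0.001  -0.0021  0.0011] 0.21383396621797304 [ 0.3871  0.0675 -0.4212]
the job is handed in; nothing more can be done
None
```

I pulled the drawer by its knob to its stop, where the resistance rose to about 30 N. I then took the spatula out handle first, tilted about 18°, and handed the job in at 17.0 s.

**Spatula:** At the end it was held still in the gripper, with the opening at about 19.5 mm on the 20 mm handle. From the gripper pose, the blade tip was about 50 mm in front of the top board and 157 mm up, against the unit's 110 mm. The force reading was close to zero and the pictures showed no contact.

**Drawer and scoop:** The last image fit gave the drawer open by 0.164 m, and the scoop showed inside it.

**Other things on the ledge:**
- The mortar, bowl and trivet were found in both views, within a few pixels of where they started.
- The cup was found unmoved in the top view, but the side camera's network missed it.
- The pestle and salt jar were found unmoved in the side view. The network did not find them in the last top view, where the arm covers part of the picture.

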